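# Seat the heatsink in the test jig and unlatch and hold up the hold-down bar

### The job

Get the amplifier test jig ready for a change of its driver board: push the loose heatsink block square and flush into the jig's fence corner, tight against both fences. Then pull the hold-down bar's spring latch sideways, lift the bar's near end off its ball stud and finish still holding it up with the gripper, the end raised a good 75 mm, without letting go. Keep the heatsink seated and leave the other things on and around the jig where they are.

Things in the scene. Friction and masses are not known exactly. Their poses are not given: they have to be found in the camera images.
- jig: Test jig, screwed down: aluminium base plate 290 (x) x 310 (y) x 12 mm. Origin: centre of the plate's underside, on the table; at yaw 0 jig x points away from the robot, jig y to its left. Right bay: two low steel fences form a corner. Left bay: a green driver board under a hold-down bar.
- corner (a point): Where the inner faces of the two fences meet, on the base plate's top (12 mm above the table): jig x +70, y +20 mm. The fences are 22 mm tall, 14 mm thick: the far one runs 135 mm to the right (-y), the left one 136 mm towards the robot (-x). The bay lies at -x, -y of this point.
- heatsink: Loose black finned block, 100 (x) x 90 (y) x 32 mm tall, about 0.4 kg, on the jig's plate, some cm short of the corner and askew by up to 0.2 rad. Origin: centre of its underside. Seated, its +x face is on the far fence and its +y face on the left one: origin (-50, -45) mm from the corner, axes parallel to the jig's. Too wide to grasp; slides when pushed with 2 to 7 N.
- ball (a point): Top of the steel ball stud under the bar's near end: jig x -90, y +100 mm, 49 mm above the table. Its head is 26 mm wide, with a flat underside 30 mm above the table, under which the latch's bolt catches.
- bar (a joint): Hold-down bar, aluminium, 34 mm wide, 12 mm thick, along jig x, about 0.45 kg. Value in rad: 0 = down on the ball stud, grows as its near end rises (to 1.1). The hinge axis is parallel to jig y. It swings freely and falls when let go. While the latch is home it rises less than 0.03 rad.
- bar_hinge (a point): Middle of the bar's hinge axis at the jig's far side: jig x +110, y +100 mm, 60 mm above the table.
- bar_end (a point): Middle of the bar at its near end, over the ball stud: 200 mm from the hinge axis, 60 mm above the table when down. The bar's top face is 6 mm above it; the steel socket around the ball (46 x 46 mm) hangs below it.
- latch (a joint): Spring latch sliding on the bar's near end. Value in m: 0 = home (bolt 7 mm under the stud's head), grows when pulled sideways towards jig +y, away from the fences; stop at 0.014. It clears the head from about 0.007; pull 0.010 or more. Spring: 5.4 N at home plus 450 N/m; snaps back when let go. It rides on the bar: the bar can be lifted by it.
- latch_grip (a point): Centre of the latch's black thumb disc, 26 mm in diameter, 10 mm thick, flat faces to jig +y and -y, on an upright strip (14 x 6 mm) beside the bar. Bar down: 110 mm above the table, 50 mm above and 37 mm to the left (+y) of bar_end. Free all round: pinch its flat faces from above; it can turn between the pads as the bar rises.
- capacitor: Blue cylindrical capacitor can, 25 mm across, 40 mm tall, standing on the jig's base plate beyond the far fence. Bystander. Origin: centre of its underside.
- spool: Small bare-metal reel, 44 mm across, 30 mm tall, on the jig's base plate beyond the far fence. Bystander. Origin: centre of its underside.
- meter: Yellow hand multimeter lying on the table to the jig's right, 160 x 85 x 36 mm. Bystander. Origin: centre of its underside.
- tape: Black roll of tape lying flat on the table left of the jig, 70 mm across, 18 mm tall. Bystander. Origin: centre of its underside.
- driver: Screwdriver, 180 mm long, lying on the table left of the jig. Bystander.
- jar: Small jar, 44 mm across, 60 mm tall, on the table left of the jig. Bystander. Origin: centre of its underside.

How it is judged:
By the outcome, as a careful person would: the job done as asked, in the order asked, and still so for the second after the job is handed in, while the arm keeps its last pose, push and grip.
It also fails if it takes over 56 s, if anything falls off the work surface, if the arm or the gripper's body presses on something with over 40 N, if the wrist force passes 120 N, or if a joint passes its speed limit or range.

### The arm

A 7-joint arm with a two-finger parallel gripper is mounted at the origin on the work surface. World frame = base frame: x ahead of the robot, y to its left, z up, the work surface at z = 0. Lengths are in m, angles in degrees, forces in N, time in s.
With the tool pointing down it reaches from about 0.35 to 0.9 m from the base axis. Payload 19.9 kg.
Tool frame: the origin (TCP) lies at the very end of the fingers, on their centre line; the grasp point (between the pads) lies 19 mm behind it; z points along the fingers, y is the line along which they close (so a half turn about z gives the same grasp; the last joint's range is limited). The gripper opens to 85 mm and grips with 20 to 120 N. Pads are 22 mm wide; open, the fingers measure 114 mm over their backs; the gripper's body (76 mm by 85 mm) begins 54 mm behind the grasp point. The pads swing forward as they close: fully open they stand 13 mm farther back than shut.
Start: joints at [-71.476, 23.915, -0.59, 92.452, 0.269, 63.638, -3.037], TCP at [0.223, 0.584, 0.231] pointing down, gripper open.
Joint ranges: [-161.28, 161.28], [-22.2, 115.67], [-73.04, 71.86], [3.21, 147.25], [-68.34, 248.33], [10.77, 114.83], [-161.83, 161.83]. Speed limits (degrees/s): [108.29, 108.29, 136.94, 136.94, 172.46, 172.46, 172.46].

### API

Orientations are given as a 3x3 rotation matrix whose columns are the frame's x, y, z axes.
In Python, from plant import bot, cams, ticket, status gives the robot as it stands (bot), with the cameras (cams), the job (ticket) and the readings (status).
- The arm moves only by the tool shift_gripper, called as name(argument=value, ...) on one line, values as JSON. Schema: {"type":"object","properties":{"increments":{"type":"string"},"force":{"type":"number"},"only":{"type":"string"},"quiet":{"type":"boolean"},"lines":{"type":"string"}},"required":["increments"],"additionalProperties":false}. increments is a string of 1 to 10 rows, one to a line, with the numbers parted by commas; each row has 7 numbers: dx, dy, dz in m, then a rotation vector rx, ry, rz in degrees, then the finger opening in m; each row is the pose to reach, as a shift and turn from the pose commanded when the call began, along the tool's axes at that moment; what a row does not reach only later rows make up. A row lasts 1/10 s, in which the tool goes at most 0.05 m and 8.59 degrees, less where a joint would pass 70% of its speed; a pose out of reach is approached as far as the arm can. The fingers move at their own pace and stop on an object; force is the grip in N (left out, the last holds). Time passes only in rows, so rows that do not move let the fingers close. The tool returns the time, the measured TCP pose, the force, the opening and the grip force at its end. only (a regular expression) keeps the lines of the reply that match it, lines (a string "A,B") keeps lines A to B, and quiet returns only ok. Input that does not fit is refused with a message, and nothing moves.
- status.sense(): the state, without advancing time (a new reading comes with each control period).
- cams.capture(name): name is "scene" or "top"; returns the picture (400x640x3 uint8, red, green, blue); there is no depth.
- cams.camera_params(name): a dict with "fx", "fy", "cx", "cy" (pixels), "origin" and "rotation" of the camera in the world. Camera axes: x right, y down, z forward; pixel columns grow to the right and rows downward; lengths in m; the calibration is good to about 2 mm. A picture is of the moment at which its call begins. camera_params takes no time and is no camera call.
- ticket.hand_in(): hands the job in; it is judged then, once.
The state is a dict: "time": time; "q": joint angles; "joint_velocities": joint speeds; "tau": joint torques, N m; "tool_pos": TCP position; "tool_rot": TCP orientation; "wrist_force": force on the tool from outside, world axes, zero at the start; "torque": the same for the moment, N m; "width": finger opening in m; "grip_force": force on a finger pad.
Only numpy, scipy, OpenCV 4.12 (cv2) and the standard library are available. Lean on these libraries where they do the work, as an engineer would, in place of code of your own. Each camera call takes 0.05 s, during which the arm holds its last target. There are 200 camera calls.

## Working session

There is one attempt and no reset: what is moved stays moved. The work goes in short steps, Python scripts to look and compute and a tool call to move; the robot and the scene stay as the last step left them, time stands still between calls to the robot, and variables do not carry over. Pictures are saved under pics/ and viewed, at most 10 in all, crops included, and the job is handed in when it is done.

```bash
ls; mkdir -p pics; python3 - <<'E'
from plant import bot, cams, ticket, status
import cv2
s=status.sense();print({k:s[k] for k in('time','tool_pos','tool_rot','width','wrist_force')})
for n in('scene','top'):
    cv2.imwrite(f'pics/{n}0.png',cams.capture(n)[:,:,::-1]);print(n,cams.camera_params(n))
E
```

```text
pics
plant.py
{'time': 0.0, 'tool_pos': array([0.22288128, 0.58354641, 0.23067024]), 'tool_rot': array([[-9.34193970e-01,  3.56765354e-01, -3.29540732e-04],
       [ 3.56765491e-01,  9.34193267e-01, -1.15047528e-03],
       [-1.02594989e-04, -1.19233583e-03, -9.99999284e-01]]), 'width': 0.08521180405211036, 'wrist_force': array([-0.39296827, -0.27875987,  1.65630358])}
scene {'fx': 375.926053136599, 'fy': 375.926053136599, 'cx': 325.1019823340762, 'cy': 195.9639561355974, 'origin': array([ 1.24903329, -0.29032937,  0.58866749]), 'rotation': array([[ 0.45696698,  0.49744952, -0.73737721],
       [ 0.88927265, -0.27355727,  0.36655228],
       [-0.01937364, -0.82323168, -0.56737489]])}
top {'fx': 425.28603818758523, 'fy': 425.28603818758523, 'cx': 320.69601050919744, 'cy': 195.00715923113876, 'origin': array([0.34491122, 0.04751746, 1.24021411]), 'rotation': array([[ 0.04066112, -0.97757752,  0.20661285],
       [-0.99916856, -0.03916584,  0.01132393],
       [-0.00297785, -0.20690151, -0.97835724]])}
```

View pics/scene0.png

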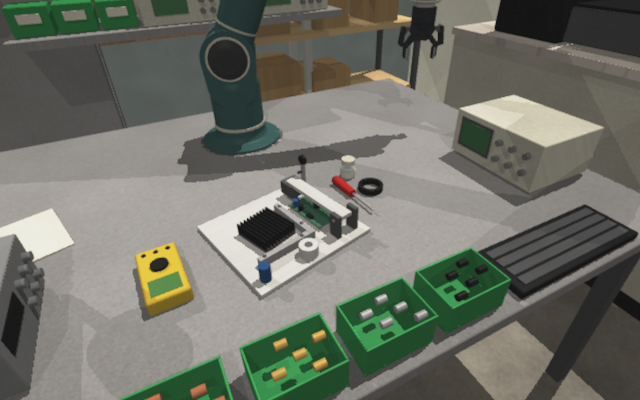

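View pics/top0.png

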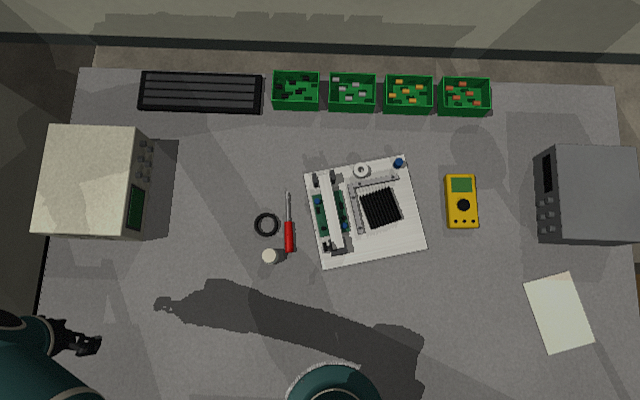

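The scene view shows the jig at about (285,235), with the black disc at (303,159). In the top view the plate corners are near (303,173), (404,155), (428,247) and (323,270), and the heatsink is at about (380,207). I'll enlarge both.

```bash
python3 - <<'E'
import cv2
a=cv2.imread('pics/top0.png')[145:280,250:440];cv2.imwrite('pics/topc.png',cv2.resize(a,None,fx=4,fy=4,interpolation=cv2.INTER_CUBIC))
a=cv2.imread('pics/scene0.png')[145:295,190:390];cv2.imwrite('pics/scenec.png',cv2.resize(a,None,fx=4,fy=4,interpolation=cv2.INTER_CUBIC))
E
```

```text
(no output)
```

View pics/topc.png

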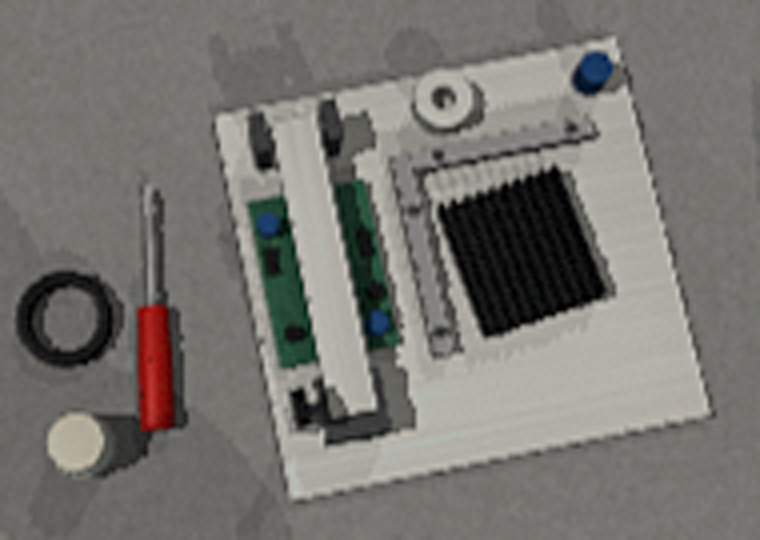

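View pics/scenec.png

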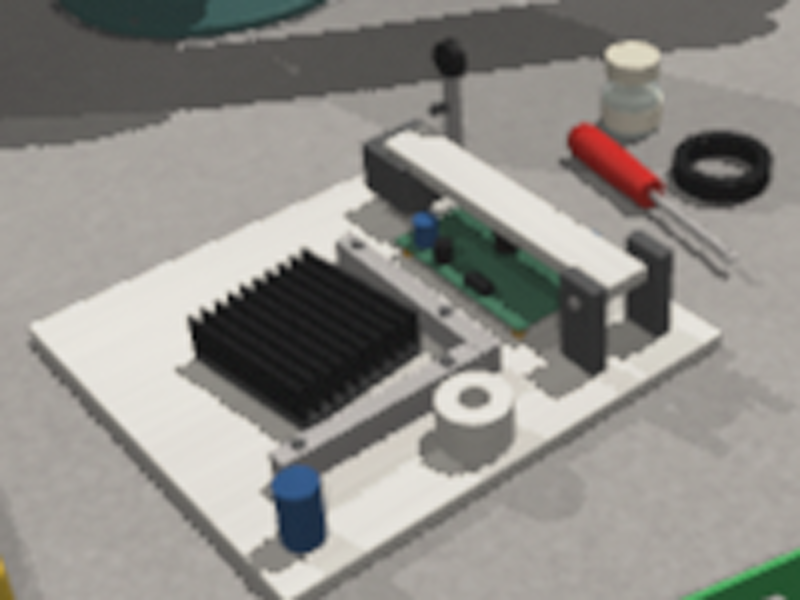

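The top crop (4x, offset 250,145) shows these positions:
- Plate corners: (215,117), (617,40), (712,413), (292,500)
- Heatsink corners: about (440,205), (560,165), (612,293), (487,337)
- Fences' inner corner: about (425,180)
- Latch disc: about (302,405)

In the scene crop the disc is at (450,58). Next I'll measure these properly.

```bash
cat > h.py <<'E'
import numpy as np,cv2
from plant import bot, cams, ticket, status
P={n:cams.camera_params(n) for n in('scene','top')}
def ray(n,uv):
    p=P[n];uv=np.atleast_2d(uv).astype(float)
    d=np.c_[(uv[:,0]-p['cx'])/p['fx'],(uv[:,1]-p['cy'])/p['fy'],np.ones(len(uv))]@p['rotation'].T
    return p['origin'],d
def plane(n,uv,z):
    o,d=ray(n,uv);return o+d*((z-o[2])/d[:,2])[:,None]
def tri(uvt,uvs):
    A=[];b=[]
    for n,uv in(('top',uvt),('scene',uvs)):
        o,d=ray(n,uv);d=d[0]/np.linalg.norm(d[0]);M=np.eye(3)-np.outer(d,d);A.append(M);b.append(M@o)
    x,_,_,_=np.linalg.lstsq(np.vstack(A),np.hstack(b),rcond=None)
    return x,np.linalg.norm(np.vstack(A)@x-np.hstack(b))
def proj(n,X):
    p=P[n];c=(np.atleast_2d(X)-p['origin'])@p['rotation'];return np.c_[c[:,0]/c[:,2]*p['fx']+p['cx'],c[:,1]/c[:,2]*p['fy']+p['cy']]
E
python3 - <<'E'
from h import *
t=cv2.imread('pics/top0.png');s=cv2.imread('pics/scene0.png')
np.set_printoptions(precision=4,suppress=True)
def comps(im,m,box,amin,eps):
    mm=np.zeros(im.shape[:2],np.uint8);x0,y0,x1,y1=box;mm[y0:y1,x0:x1]=m[y0:y1,x0:x1]*255
    cs,_=cv2.findContours(mm,cv2.RETR_EXTERNAL,cv2.CHAIN_APPROX_NONE)
    out=[]
    for c in cs:
        if cv2.contourArea(c)>=amin:
            h=cv2.convexHull(c);m_=cv2.moments(c);print('  c',np.array([m_['m10'],m_['m01']])/m_['m00'],cv2.contourArea(c),cv2.approxPolyDP(h,eps,True)[:,0].tolist());out.append(h)
    return out
gt=t.max(2);gs=s.max(2)
print('top bright');h=comps(t,gt>165,(295,145,440,280),2000,4)
if h: # fit lines robustly: minAreaRect on ground
    g=plane('top',h[0][:,0],.012);r=cv2.minAreaRect((g[:,:2]*1000).astype(np.float32));print(r)
print('top dark');comps(t,gt<60,(295,145,440,280),8,2)
print('scene dark');comps(s,gs<60,(190,145,390,295),8,2)
print('scene blue/top blue')
E
```

```text
top bright
  c [384.5362 231.0894] 3350.0 [[406, 167], [426, 247], [323, 268], [315, 232], [339, 184]]
((544.9600219726562, -71.51065063476562), (246.05386352539062, 306.60321044921875), 13.799073219299316)
top dark
  c [329.229  247.3536] 57.5 [[344, 239], [343, 250], [324, 251], [323, 243]]
  c [323.8  227.95] 20.0 [[322, 230], [321, 227], [326, 221], [327, 228]]
  c [317.413  209.7029] 23.0 [[316, 206], [319, 207], [320, 213], [316, 213]]
  c [320.2982 201.7895] 9.5 [[315, 204], [320, 195], [322, 203]]
  c [339.7812 209.536 ] 164.5 [[334, 191], [338, 192], [346, 217], [346, 231], [343, 232]]
  c [380.0718 207.8791] 1052.0 [[389, 187], [401, 217], [371, 228], [360, 196]]
  c [315.5238 183.5238] 17.5 [[317, 180], [315, 187], [313, 181]]
  c [332.3488 177.2403] 21.5 [[332, 184], [330, 172], [333, 170], [335, 179]]
  c [395.6533 165.6933] 12.5 [[400, 166], [396, 168], [393, 164], [394, 162]]
scene dark
  c [335.0516 225.8432] 177.5 [[330, 215], [340, 218], [339, 237], [331, 233], [328, 218]]
  c [309.322  215.2881] 29.5 [[306, 212], [314, 218], [306, 216]]
  c [266.5855 229.477 ] 1419.5 [[294, 224], [292, 234], [266, 251], [239, 234], [238, 225], [266, 208]]
  c [352.1973 218.5034] 122.5 [[347, 205], [356, 209], [354, 228], [347, 223]]
  c [316.2449 207.6667] 24.5 [[311, 205], [315, 204], [326, 215]]
  c [300.6557 206.9454] 30.5 [[302, 203], [303, 211], [298, 209], [298, 205]]
  c [289.0272 191.0987] 116.5 [[299, 194], [290, 197], [282, 191], [281, 182]]
  c [369.8633 186.6814] 317.0 [[381, 182], [381, 190], [375, 195], [364, 194], [358, 189], [359, 182], [371, 178]]
  c [301.74 159.34] 50.0 [[300, 155], [305, 158], [305, 163], [299, 162]]
  c [223.8757 148.8942] 252.0 [[248, 152], [220, 154], [203, 146], [240, 145]]
scene blue/top blue
```

```bash
cat >> h.py <<'E'
def refine(im,poly,lo=6,band=2.5,trim=.08):
    """subpixel polygon: strongest gray gradient across each side, line fit, intersect"""
    g=im.astype(np.float32).mean(2);g=cv2.GaussianBlur(g,(0,0),.6);L=[];k=len(poly)
    for i in range(k):
        a,b=np.array(poly[i],float),np.array(poly[(i+1)%k],float);e=(b-a)/np.linalg.norm(b-a);n=np.array([-e[1],e[0]])
        tt=np.linspace(trim,1-trim,60);off=np.arange(-band,band+.01,.1)
        pts=(a+(b-a)*tt[:,None])[:,None]+off[None,:,None]*n
        v=cv2.remap(g,pts[...,0].astype(np.float32),pts[...,1].astype(np.float32),cv2.INTER_LINEAR)
        d=np.abs(np.gradient(v,axis=1));j=d.argmax(1);q=pts[np.arange(60),j];w=d.max(1)
        q=q[w>.4*np.median(w)].astype(np.float32)
        l=cv2.fitLine(q,cv2.DIST_HUBER,0,.3,.01).ravel();L.append((l[2:],l[:2]))
    out=[]
    for i in range(k):
        (p,d),(q,f)=L[i-1],L[i];s=np.linalg.solve(np.c_[d,-f],q-p);out.append(p+d*s[0])
    return np.array(out)
def rigid(A,B):
    """2D A(model)->B: yaw,t,residuals"""
    a=A-A.mean(0);b=B-B.mean(0);th=np.arctan2((a[:,0]*b[:,1]-a[:,1]*b[:,0]).sum(),(a*b).sum())
    R=np.array([[np.cos(th),-np.sin(th)],[np.sin(th),np.cos(th)]]);t=B.mean(0)-R@A.mean(0);return th,t,B-(A@R.T+t)
def ct(u,o):return (np.array(u)+.5)/4-.5+o
E
cat > m.py <<'E'
from h import *
np.set_printoptions(precision=4,suppress=True)
t=cv2.imread('pics/top0.png');s=cv2.imread('pics/scene0.png');TO=np.array([250,145]);SO=np.array([190,145])
pt=refine(t,ct([[215,117],[617,40],[712,413],[292,500]],TO))
M=np.array([[.145,.155],[.145,-.155],[-.145,-.155],[-.145,.155]])
g=plane('top',pt,.012);th,tt,r=rigid(M,g[:,:2]);print('jig',np.degrees(th),tt,'res mm',r*1000)
R=np.array([[np.cos(th),-np.sin(th)],[np.sin(th),np.cos(th)]])
J=lambda x,y,z:np.r_[R@[x,y]+tt,z]
for n,p in dict(corner=(.07,.02,.012),fencetop=(.07,.02,.034),barend=(-.09,.1,.066),grip=(-.09,.137,.11),cFR=(.145,-.155,.012),cFL=(.145,.155,.012)).items():
    X=J(*p);print(n,X,'topcrop',(proj('top',X)[0]-TO)*4+1.5,'scenecrop',(proj('scene',X)[0]-SO)*4+1.5)
# disc: two views
print('disc',tri(ct([302,405],TO),ct([450,58],SO)))
print('plate FR,FL',tri(pt[1],ct([275,598],SO)),tri(pt[0],ct([720,330],SO)))
# heatsink
print('hs tri FL,FR,NR(top)',tri(ct([440,205],TO),ct([417,315],SO)),tri(ct([612,293],TO),ct([190,318],SO)),tri(ct([487,337],TO),ct([305,250],SO)))
hs=refine(t,ct([[440,205],[557,166],[612,293],[487,337]],TO),band=2)
print(hs.tolist());g=plane('top',hs,.044)[:,:2]
H=np.array([[.05,.045],[.05,-.045],[-.05,-.045],[-.05,.045]])
a,b,r=rigid(H,g);print('hs',np.degrees(a),b,'rel deg',np.degrees(a-th),'jig xy',R.T@(b-tt),'res',r*1000)
print('jig coords of corners',(g-tt)@R)
E
python3 m.py
```

```text
jig 13.62415837328809 [ 0.5639 -0.0667] res mm [[-0.3177 -1.1123]
 [-0.5744  0.9928]
 [-0.0715  1.2984]
 [ 0.9636 -1.1789]]
corner [ 0.6273 -0.0308  0.012 ] topcrop [410.4399 176.0769] scenecrop [469.955  366.5705]
fencetop [ 0.6273 -0.0308  0.034 ] topcrop [412.544  169.3773] scenecrop [468.1826 337.5242]
barend [0.4529 0.0093 0.066 ] topcrop [351.2668 403.299 ] scenecrop [409.8587 133.1414]
grip [0.4442 0.0452 0.11  ] topcrop [298.9074 408.252 ] scenecrop [450.4503  56.0546]
cFR [ 0.7414 -0.1832  0.012 ] topcrop [616.6887  36.2912] scenecrop [287.0891 596.8944]
cFL [0.6684 0.1181 0.012 ] topcrop [212.3114 114.6297] scenecrop [723.0265 328.548 ]
disc (array([0.4465, 0.0435, 0.1101]), np.float64(0.0004142000738728578))
plate FR,FL (array([ 0.7401, -0.1855,  0.0116]), np.float64(0.0047038484913792655)) (array([0.668 , 0.1167, 0.0113]), np.float64(0.0005700522009135479))
hs tri FL,FR,NR(top) (array([ 0.6004, -0.0509,  0.0394]), np.float64(7.43378457675361e-05)) (array([ 0.5414, -0.1719,  0.042 ]), np.float64(0.0035030142475466846)) (array([ 0.5063, -0.0863,  0.0383]), np.float64(8.216463813976046e-05))
[[358.36309814453125, 196.45059204101562], [388.987060546875, 186.33055114746094], [402.29217529296875, 218.4567413330078], [370.4142761230469, 229.35671997070312]]
hs 21.466196185419793 [ 0.5679 -0.1094] rel deg 7.842037812131703 jig xy [-0.0062 -0.0424] res [[-0.2965  2.2787]
 [ 0.134  -1.5836]
 [ 0.994  -3.4294]
 [-0.8315  2.7343]]
jig coords of corners [[ 0.0374  0.0113]
 [ 0.0492 -0.0817]
 [-0.0495 -0.0973]
 [-0.0621 -0.0018]]
```

Measurements agree with the text: the disc triangulates to z = 0.110 and lies within 3 mm of the jig model. The plate height comes out at 0.0115 and the heatsink top at about 0.04. The heatsink centre is at about jig (-6,-42) mm, turned +8°. I'll push along jig +x with the fingers about 50 mm apart and parallel to the fence, then along +y.

```bash
cat > go.py <<'E'
# usage: go.py jx jy z yaw_of_tool_y_rel_jig(deg): shift from current measured pose, tool axes
import sys,numpy as np
from scipy.spatial.transform import Rotation as Ro
from plant import bot, cams, ticket, status
TH=13.62;T0=np.array([.5639,-.0667])
def R2(a):a=np.radians(a);return np.array([[np.cos(a),-np.sin(a)],[np.sin(a),np.cos(a)]])
if __name__=='__main__':
    s=status.sense();R=s['tool_rot'];p=s['tool_pos'];np.set_printoptions(precision=4,suppress=True)
    print('t',s['time'],'jig now',R2(TH).T@(p[:2]-T0),p[2],'F jig',R2(TH).T@s['wrist_force'][:2],s['wrist_force'][2],'w',s['width'],s['grip_force'])
    if len(sys.argv)>4:
        jx,jy,z,a=map(float,sys.argv[1:5]);a=np.radians(a+TH)
        w=np.r_[R2(TH)@[jx,jy]+T0,z];y=np.array([np.cos(a),np.sin(a),0]);zz=np.array([0,0,-1.]);G=np.c_[np.cross(y,zz),y,zz]
        print('shift',R.T@(w-p),'rot',np.degrees(Ro.from_matrix(R.T@G).as_rotvec()))
E
python3 go.py -.105 -.042 .15 90
```

shift_gripper(increments="-0.488,-0.58,0,0,0,-34.5,0.05\n-0.488,-0.58,0,0,0,-34.5,0.05\n-0.488,-0.58,0,0,0,-34.5,0.05\n-0.488,-0.58,0,0,0,-34.5,0.05\n-0.488,-0.58,0,0,0,-34.5,0.05\n-0.488,-0.58,0,0,0,-34.5,0.05\n-0.488,-0.58,0,0,0,-34.5,0.05\n-0.488,-0.58,0,0,0,-34.5,0.05\n-0.488,-0.58,0,0,0,-34.5,0.05\n-0.488,-0.58,0,0,0,-34.5,0.05")

```text
time: 1.1
tool_pos: [0.3856, 0.1146, 0.2314]
tool_rot: [[-0.972, -0.235, 0.0], [-0.235, 0.972, 0.0], [-0.0, 0.0, -1.0]]
wrist_force: [2.2, 1.4, 0.4]
width: 0.0502
grip_force: 0.0
```

```bash
python3 go.py -.105 -.042 .15 90
```

```text
t 1.1 jig now [-0.1305  0.2182] 0.231435777624608 F jig [2.4566 0.8606] 0.3506875884115397 w 0.05018748430121958 0.0
shift [-0.0256 -0.2602  0.0814] rot [ 0.0121  0.0169 -0.0148]
```

shift_gripper(increments="-0.0256,-0.26,0,0,0,0,0.05\n-0.0256,-0.26,0,0,0,0,0.05\n-0.0256,-0.26,0,0,0,0,0.05\n-0.0256,-0.26,0,0,0,0,0.05\n-0.0256,-0.26,0.03,0,0,0,0.05\n-0.0256,-0.26,0.08,0,0,0,0.05\n-0.0256,-0.26,0.13,0,0,0,0.05\n-0.0256,-0.26,0.17,0,0,0,0.05\n-0.0256,-0.26,0.2,0,0,0,0.05\n-0.0256,-0.26,0.205,0,0,0,0.05")

```text
time: 2.1
tool_pos: [0.4694, -0.1298, 0.0233]
tool_rot: [[-0.972, -0.235, -0.006], [-0.235, 0.972, 0.0], [0.005, 0.002, -1.0]]
wrist_force: [-0.5, -0.1, 0.8]
width: 0.0502
grip_force: 0.0
```

```bash
python3 go.py -.105 -.042 .025 90
```

```text
t 2.1 jig now [-0.1067 -0.0391] 0.023328352833482183 F jig [-0.5116  0.0574] 0.786804299207336 w 0.050182012346898945 0.0
shift [-0.0017 -0.0029 -0.0017] rot [ 0.0957 -0.3101 -0.0388]
```

shift_gripper(increments="-0.01,-0.002,0,0,0,0,0.05\n-0.02,-0.002,0,0,0,0,0.05\n-0.026,-0.002,0,0,0,0,0.05\n-0.032,-0.002,0,0,0,0,0.05\n-0.038,-0.002,0,0,0,0,0.05\n-0.044,-0.002,0,0,0,0,0.05\n-0.049,-0.002,0,0,0,0,0.05\n-0.053,-0.002,0,0,0,0,0.05\n-0.056,-0.002,0,0,0,0,0.05\n-0.058,-0.002,0,0,0,0,0.05", force=60)

```text
time: 3.1
tool_pos: [0.5285, -0.1184, 0.0263]
tool_rot: [[-0.972, -0.235, -0.0], [-0.235, 0.972, -0.0], [0.0, -0.0, -1.0]]
wrist_force: [-3.5, -0.4, 0.6]
width: 0.0498
grip_force: 1.6
```

```bash
python3 go.py
```

```text
t 3.1 jig now [-0.0465 -0.0419] 0.026266714494376144 F jig [-3.4594  0.4743] 0.5923193692664693 w 0.04984271489696106 1.5922942757606506
```

shift_gripper(increments="-0.002,0,0,0,0,0,0.05\n-0.004,0,0,0,0,0,0.05\n-0.006,0,0,0,0,0,0.05\n-0.007,0,0,0,0,0,0.05\n-0.008,0,0,0,0,0,0.05")

```text
time: 3.6
tool_pos: [0.536, -0.1166, 0.0263]
tool_rot: [[-0.972, -0.235, -0.0], [-0.235, 0.972, -0.0], [0.001, -0.0, -1.0]]
wrist_force: [-9.6, -2.4, 4.2]
width: 0.05
grip_force: 4.5
```

```bash
python3 go.py
```

```text
t 3.6 jig now [-0.0388 -0.0419] 0.026295583260168467 F jig [-9.8993 -0.085 ] 4.17500665701202 w 0.04996069040459633 4.547886550426483
```

shift_gripper(increments="-0.001,0,0,0,0,0,0.05\n-0.002,0,0,0,0,0,0.05\n-0.002,0,0,0,0,0,0.05")

```text
time: 3.9
tool_pos: [0.536, -0.1166, 0.0262]
tool_rot: [[-0.972, -0.234, -0.004], [-0.234, 0.972, 0.0], [0.004, 0.001, -1.0]]
wrist_force: [-16.8, -1.5, 12.0]
width: 0.0501
grip_force: 8.4
```

```bash
python3 go.py
```

```text
t 3.9 jig now [-0.0388 -0.0419] 0.0261736899835543 F jig [-16.6478   2.4936] 11.963723738184692 w 0.05013334452717873 8.436002888847725
```

shift_gripper(increments="0.012,0,0,0,0,0,0.05\n0.015,0,-0.04,0,0,0,0.05\n0.01,-0.04,-0.07,0,0,8,0.05\n-0.01,-0.085,-0.07,0,0,17,0.05\n-0.03,-0.09,-0.07,0,0,25,0.05\n-0.054,-0.09,-0.07,0,0,34,0.05\n-0.054,-0.09,-0.07,0,0,42,0.05\n-0.054,-0.09,-0.07,0,0,51,0.05\n-0.054,-0.09,-0.07,0,0,59,0.05\n-0.054,-0.09,-0.07,0,0,68,0.05")

```text
time: 4.9
tool_pos: [0.6119, -0.1908, 0.0965]
tool_rot: [[-0.583, 0.812, 0.001], [0.812, 0.583, -0.0], [-0.001, 0.001, -1.0]]
wrist_force: [0.2, 0.9, 0.2]
width: 0.05
grip_force: 0.0
```

```bash
python3 go.py .015 -.13 .026 0
python3 - <<'E'
from plant import bot, cams, ticket, status
import cv2
a=cams.capture('top');cv2.imwrite('pics/top1.png',a[:,:,::-1]);cv2.imwrite('pics/top1c.png',cv2.resize(a[145:280,250:440,::-1],None,fx=4,fy=4,interpolation=cv2.INTER_CUBIC))
E
```

```text
t 4.9 jig now [ 0.0174 -0.1319] 0.09651297357117006 F jig [0.4318 0.8479] 0.19077257926537494 w 0.049976042817171634 0.0
shift [ 0.0028 -0.0016  0.0705] rot [ 0.0459  0.0333 22.0413]
```

shift_gripper(increments="0.003,-0.002,0,0,0,8,0.05\n0.003,-0.002,0,0,0,16,0.05\n0.003,-0.002,0,0,0,22,0.05\n0.003,-0.002,0.03,0,0,22,0.05\n0.003,-0.002,0.06,0,0,22,0.05\n0.003,-0.002,0.07,0,0,22,0.05\n0.003,-0.002,0.07,0,0,22,0.05")

```text
time: 5.65
tool_pos: [0.6078, -0.1895, 0.0256]
tool_rot: [[-0.243, 0.97, -0.002], [0.97, 0.243, 0.0], [0.001, -0.001, -1.0]]
wrist_force: [-0.6, -0.3, 0.4]
width: 0.0501
grip_force: 0.0
```

```bash
python3 go.py .015 -.079 .026 0
```

```text
t 5.65 jig now [ 0.0137 -0.1297] 0.025575538521317793 F jig [-0.6364 -0.1051] 0.4188696971670645 w 0.05008660169076041 0.0
shift [ 0.0507  0.0017 -0.0004] rot [-0.0855 -0.0338  0.4665]
```

shift_gripper(increments="0.01,0,0,0,0,0.4,0.05\n0.018,0,0,0,0,0.4,0.05\n0.024,0,0,0,0,0.4,0.05\n0.029,0,0,0,0,0.4,0.05\n0.034,0,0,0,0,0.4,0.05\n0.038,0,0,0,0,0.4,0.05\n0.041,0,0,0,0,0.4,0.05\n0.043,0,0,0,0,0.4,0.05\n0.045,0,0,0,0,0.4,0.05\n0.046,0,0,0,0,0.4,0.05")

```text
time: 6.65
tool_pos: [0.5973, -0.1448, 0.0264]
tool_rot: [[-0.235, 0.972, 0.0], [0.972, 0.235, -0.0], [-0.0, -0.0, -1.0]]
wrist_force: [-0.2, -4.8, 4.0]
width: 0.0503
grip_force: 2.5
```

```bash
python3 go.py
```

```text
t 6.65 jig now [ 0.014  -0.0838] 0.026368388907217863 F jig [-1.3069 -4.5902] 4.024130083367999 w 0.050290200816510734 2.5350357592105865
```

shift_gripper(increments="0.001,0,0,0,0,0,0.05\n0.002,0,0,0,0,0,0.05\n0.003,0,0,0,0,0,0.05\n0.004,0,0,0,0,0,0.05")

```text
time: 7.05
tool_pos: [0.5972, -0.1445, 0.0271]
tool_rot: [[-0.233, 0.972, 0.003], [0.972, 0.233, -0.005], [-0.006, 0.002, -1.0]]
wrist_force: [9.6, -25.4, 0.1]
width: 0.0499
grip_force: 13.1
```

```bash
python3 go.py
```

```text
t 7.05 jig now [ 0.014  -0.0835] 0.027118834636996717 F jig [  3.2985 -26.9421] 0.09457127171055169 w 0.04990772249549006 13.100904948078096
```

shift_gripper(increments="-0.012,0,0,0,0,0,0.05\n-0.015,0,-0.04,0,0,0,0.05\n-0.015,-0.03,-0.07,0,0,-8,0.05\n-0.01,-0.07,-0.07,0,0,-17,0.05\n0.03,-0.095,-0.07,0,0,-25,0.05\n0.0585,-0.095,-0.07,0,0,-34,0.05\n0.0585,-0.095,-0.07,0,0,-42,0.05\n0.0585,-0.095,-0.07,0,0,-51,0.05\n0.0585,-0.095,-0.07,0,0,-59,0.05\n0.0585,-0.095,-0.07,0,0,-68,0.05")

```text
time: 8.05
tool_pos: [0.4898, -0.1058, 0.0961]
tool_rot: [[-0.989, 0.146, -0.001], [0.146, 0.989, 0.001], [0.001, 0.001, -1.0]]
wrist_force: [0.4, -0.3, 0.5]
width: 0.0502
grip_force: 0.0
```

shift_gripper(increments="0,0,0,0,0,-8,0.05\n0,0,0,0,0,-16,0.05\n0,0,0,0,0,-22,0.05\n0,0,0.03,0,0,-22,0.05\n0,0,0.06,0,0,-22,0.05\n0,0,0.07,0,0,-22,0.05")

```text
time: 8.65
tool_pos: [0.4885, -0.1058, 0.024]
tool_rot: [[-0.973, -0.229, -0.004], [-0.229, 0.974, 0.001], [0.004, 0.002, -1.0]]
wrist_force: [0.4, -0.9, 0.3]
width: 0.0501
grip_force: 0.0
```

```bash
python3 go.py -.05 -.025 .026 90
python3 - <<'E'
from plant import bot, cams, ticket, status
import cv2
a=cams.capture('top');b=cams.capture('scene')
cv2.imwrite('pics/s1.png',b[:,:,::-1]);cv2.imwrite('pics/t1.png',a[:,:,::-1])
f=lambda i:cv2.resize(i[:,:,::-1],(740,0) if 0 else None,fx=3,fy=3,interpolation=cv2.INTER_CUBIC)
import numpy as np
cv2.imwrite('pics/both1.png',np.vstack([f(a[150:245,300:440]),f(b[190:285,215:355])]))
E
```

```text
t 8.65 jig now [-0.0825 -0.0203] 0.024007885596289545 F jig [ 0.2305 -0.9345] 0.2905114050558291 w 0.05011691318722338 0.0
shift [-0.0325 -0.0045 -0.0021] rot [ 0.1127 -0.2223 -0.402 ]
```

View pics/both1.png

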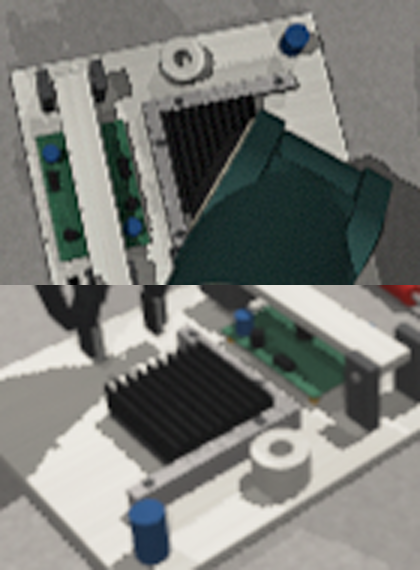

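Both views show the block in the corner, its fin edges parallel to the fences and no visible gap. I'll give it a second +x press to take up anything the y push disturbed.

shift_gripper(increments="0,-0.008,-0.002,0,0,-0.4,0.05\n-0.012,-0.008,-0.002,0,0,-0.4,0.05\n-0.024,-0.008,-0.002,0,0,-0.4,0.05\n-0.034,-0.008,-0.002,0,0,-0.4,0.05\n-0.039,-0.008,-0.002,0,0,-0.4,0.05\n-0.042,-0.008,-0.002,0,0,-0.4,0.05\n-0.044,-0.008,-0.002,0,0,-0.4,0.05\n-0.0455,-0.008,-0.002,0,0,-0.4,0.05\n-0.0465,-0.008,-0.002,0,0,-0.4,0.05")

```text
time: 9.65
tool_pos: [0.5332, -0.1044, 0.0277]
tool_rot: [[-0.972, -0.234, -0.008], [-0.234, 0.972, 0.001], [0.007, 0.002, -1.0]]
wrist_force: [-30.4, -3.5, 23.5]
width: 0.05
grip_force: 15.3
```

```bash
python3 go.py
```

```text
t 9.65 jig now [-0.0387 -0.0294] 0.027658855288583372 F jig [-30.3616   3.7107] 23.4969605693145 w 0.0499529315106758 15.347683411091566
```

The x stop matches the first push, so the block is seated. The fence contacts also put the jig about (+2,-2.5) mm from my plate estimate, which agrees with the triangulated disc. The disc target in my jig coordinates is therefore (-0.088, 0.1345). Next I'll retreat and go above it.

shift_gripper(increments="0.01,0,0,0,0,0,0.06\n0.02,0,-0.03,0,0,0,0.06\n0.03,0,-0.08,0,0,0,0.06\n0.05,0.02,-0.13,0,0,0,0.06\n0.05,0.07,-0.14,0,0,0,0.06\n0.05,0.12,-0.14,0,0,0,0.06\n0.05,0.163,-0.14,0,0,0,0.06\n0.05,0.163,-0.14,0,0,0,0.06")

```text
time: 10.45
tool_pos: [0.449, 0.0487, 0.1685]
tool_rot: [[-0.97, -0.242, -0.0], [-0.242, 0.97, 0.002], [-0.0, 0.002, -1.0]]
wrist_force: [-0.0, -1.2, -0.8]
width: 0.06
grip_force: 0.0
```

```bash
python3 go.py -.088 .1345 .0915 90
python3 - <<'E'
from plant import bot, cams, ticket, status
import cv2
import numpy as np
a=cams.capture('top');b=cams.capture('scene')
f=lambda i,k:cv2.resize(i[:,:,::-1],None,fx=k,fy=k,interpolation=cv2.INTER_CUBIC)
cv2.imwrite('pics/t2.png',a[:,:,::-1]);cv2.imwrite('pics/s2.png',b[:,:,::-1])
cv2.imwrite('pics/both2.png',np.hstack([f(a[150:275,300:430],3),f(b[135:260,215:345],3)]))
E
```

```text
t 10.45 jig now [-0.0845  0.1392] 0.16849767578339334 F jig [-0.3038 -1.1727] -0.8022875070843947 w 0.06004879717371884 0.0
shift [ 0.0035 -0.0048  0.077 ] rot [0.1098 0.0258 0.4133]
```

View pics/both2.png

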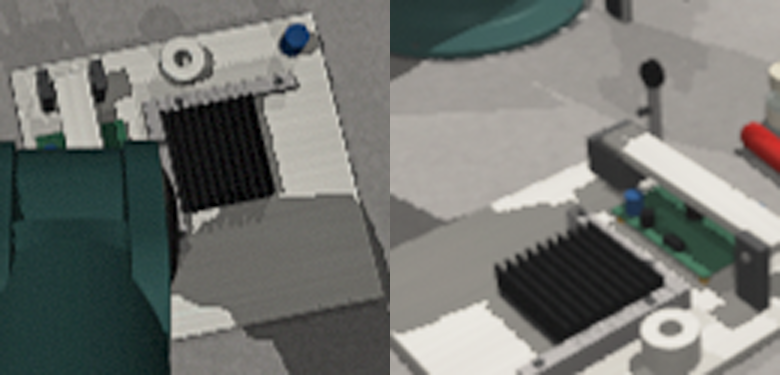

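The block sits parallel to both fences with no gap, and the latch disc is untouched. Now I'll descend and pinch.

shift_gripper(increments="0.0035,-0.005,0,0,0,0.4,0.05\n0.0035,-0.005,0.03,0,0,0.4,0.05\n0.0035,-0.005,0.06,0,0,0.4,0.05\n0.0035,-0.005,0.077,0,0,0.4,0.05\n0.0035,-0.005,0.077,0,0,0.4,0.03\n0.0035,-0.005,0.077,0,0,0.4,0.02\n0.0035,-0.005,0.077,0,0,0.4,0.0\n0.0035,-0.005,0.077,0,0,0.4,0.0\n0.0035,-0.005,0.077,0,0,0.4,0.0\n0.0035,-0.005,0.077,0,0,0.4,0.0", force=60)

```text
time: 11.55
tool_pos: [0.4472, 0.0414, 0.0925]
tool_rot: [[-0.973, -0.232, -0.002], [-0.232, 0.973, 0.005], [0.001, 0.005, -1.0]]
wrist_force: [-14.0, 34.1, 10.2]
width: 0.0086
grip_force: 59.3
```

```bash
python3 go.py
```

```text
t 11.55 jig now [-0.088   0.1325] 0.09247348789283735 F jig [-5.5917 36.4488] 10.151362934623402 w 0.008617221793639192 59.3395721912384
```

shift_gripper(increments="0,0.003,0,0,0,0,0\n0,0.004,0,0,0,0,0\n0,0.004,0,0,0,0,0")

```text
time: 11.85
tool_pos: [0.4469, 0.0423, 0.0923]
tool_rot: [[-0.973, -0.229, -0.0], [-0.229, 0.973, 0.002], [0.0, 0.002, -1.0]]
wrist_force: [-5.1, 10.6, -1.5]
width: 0.0093
grip_force: 58.9
```

```bash
python3 go.py
```

```text
t 11.85 jig now [-0.088   0.1335] 0.09230680490656593 F jig [-2.4704 11.5166] -1.5049878714506608 w 0.009257316125268148 58.8806676864624
```

shift_gripper(increments="0,0.003,0,0,0,0,0\n0,0.006,0,0,0,0,0\n0,0.009,0,0,0,0,0\n0,0.012,0,0,0,0,0\n0,0.012,0,0,0,0,0")

```text
time: 12.35
tool_pos: [0.4447, 0.0516, 0.0921]
tool_rot: [[-0.974, -0.227, 0.001], [-0.227, 0.974, -0.001], [-0.0, -0.001, -1.0]]
wrist_force: [-0.1, -10.6, -3.3]
width: 0.0091
grip_force: 58.9
```

```bash
python3 go.py
```

```text
t 12.35 jig now [-0.088   0.1431] 0.09206514941577983 F jig [ -2.6374 -10.3036] -3.2909830497709684 w 0.009052619553741367 58.91302406787872
```

The force (10.3 N) and travel (about 10 mm) match the latch spring. I'll add 1.5 mm, then lift along the hinge arc.

shift_gripper(increments="0,0.0015,0,0,0,0,0\n0,0.0015,0,0,0,0,0\n-0.0025,0.0015,-0.01,0,0,0,0\n-0.006,0.0015,-0.02,0,0,0,0")

```text
time: 12.75
tool_pos: [0.4501, 0.054, 0.1122]
tool_rot: [[-0.974, -0.227, 0.0], [-0.227, 0.974, -0.002], [0.0, -0.002, -1.0]]
wrist_force: [1.3, -9.7, -7.2]
width: 0.0089
grip_force: 58.3
```

```bash
python3 go.py
```

```text
t 12.75 jig now [-0.0822  0.1441] 0.11217667724863256 F jig [-1.0456 -9.6942] -7.160194917789791 w 0.008887383701777838 58.336806893348694
```

shift_gripper(increments="-0.0038,0,-0.0095,0,0,0,0\n-0.008,0,-0.0187,0,0,0,0\n-0.0127,0,-0.028,0,0,0,0\n-0.0178,0,-0.037,0,0,0,0\n-0.0235,0,-0.0457,0,0,0,0\n-0.0295,0,-0.054,0,0,0,0\n-0.0335,0,-0.059,0,0,0,0\n-0.037,0,-0.0636,0,0,0,0\n-0.0397,0,-0.0667,0,0,0,0\n-0.0397,0,-0.0667,0,0,0,0")

```text
time: 13.75
tool_pos: [0.489, 0.0629, 0.179]
tool_rot: [[-0.974, -0.226, 0.001], [-0.226, 0.974, -0.002], [-0.0, -0.002, -1.0]]
wrist_force: [0.7, -10.0, -5.6]
width: 0.009
grip_force: 58.5
```

```bash
python3 go.py
python3 - <<'E'
from plant import bot, cams, ticket, status
import cv2
import numpy as np
a=cams.capture('top');b=cams.capture('scene')
f=lambda i,k:cv2.resize(i[:,:,::-1],None,fx=k,fy=k,interpolation=cv2.INTER_CUBIC)
cv2.imwrite('pics/t3.png',a[:,:,::-1]);cv2.imwrite('pics/s3.png',b[:,:,::-1])
cv2.imwrite('pics/both3.png',np.hstack([f(a[150:275,300:430],3),f(b[135:260,215:345],3)]))
E
python3 go.py
```

```text
t 13.75 jig now [-0.0423  0.1435] 0.17901246383703848 F jig [-1.693  -9.9244] -5.580402970289399 w 0.008954888425246117 58.483078479766846
t 13.85 jig now [-0.0425  0.1436] 0.1787684513773333 F jig [-0.6348 -9.54  ] -5.368027621135476 w 0.00908301579206942 58.50862741470337
```

View pics/both3.png

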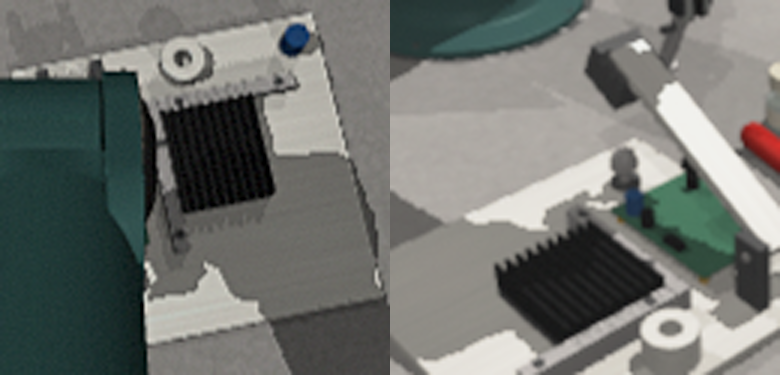

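The bar's near end is up off the ball stud, which is now visible at about (622,165), and the gripper is holding the latch disc. The disc rose 86.5 mm, so the bar end is up about 92 mm. The heatsink is still in its corner and the capacitor and spool haven't moved.

```bash
python3 -c "
from plant import bot, cams, ticket, status
print(ticket.hand_in())"
```

```text
the job is handed in; nothing more can be done
None
```

The job is handed in at about 14 s of the 56 s: the heatsink is seated against both fences, the latch is pulled, and the gripper is still holding the bar's near end up, raised about 92 mm (worked out from the disc's rise).

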